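Close up the bench furnace: air valve shut, cover swung over

TASK

Close up the cold bench furnace. First push the air valve's flat lever round, away from the round stud, until it points straight at the square block (shut); then push on the handle of the furnace's swing-away cover until the round cover sits centred over the furnace mouth. A fingertip push is enough for both: do not lift the cover up its post, pick nothing up, and leave the other things on the bench where they are.

Things in the scene. Friction and masses are not known exactly. Their poses are not given: they have to be found in the camera images.
- valve_lever (a joint): angle (rad) of the air valve's lever about its vertical axis, growing counter-clockwise seen from above: 0 = pointing at the round stud (open), 1.5 = pointing straight at the square block (shut); it can be turned from -0.5 to 2.2, has no catch at 1.5, and stays where it is left (friction, about 2 N of push at 85 mm from the axis)
- lever_axis (a point): point on the valve lever's turning axis at the lever's mid-thickness, 130 mm above the table. The valve is a grey pedestal on a 90 mm round foot; its body is 80 mm across up to 90 mm height, and two flat steel brackets at 77 to 83 mm height carry the stud and the block; between the brackets and the lever there is only air outside a 19 mm radius
- lever_tip (a point): tip of the valve lever, 108 mm from its axis, at mid-thickness. The lever is one flat steel bar 14 mm wide and 10 mm thick, straight from the axis to this tip
- shut_block (a point): the square-edged steel block, 28 mm wide, 16 mm deep, upright from 77 to 137 mm height, 129 mm from the valve's axis; this point is its centre line at the lever's height. It marks shut
- open_stud (a point): the upright round steel stud, 14 mm across, up to 137 mm height, 129 mm from the valve's axis; this point is its centre line at the lever's height. It marks open
- cover (a joint): angle (rad) of the furnace cover about its vertical post: 0 = centred over the mouth, growing as it swings open, clockwise seen from above; so it is closed counter-clockwise. It can turn from -0.6 to 1.7, has no catch at 0, and stays where it is left (friction, about 1.2 N of push at 180 mm from the post)
- cover_lift (a joint): how far (m) the cover has been lifted up its post; 0 = fully down, where its own weight keeps it
- cover_pivot (a point): point on the cover post's axis at the height of the cover's arm, 206 mm above the table; the post is 18 mm thick, with a collar 32 mm across at its top (to 220 mm), and stands 95 mm from the furnace's axis
- cover_center (a point): centre of the round cover, 95 mm from the post's axis. The cover is a pale disc with a dark band, 113 mm across, from 176 to 198 mm height
- handle_end (a point): centre of the 20 mm black ball that ends the cover's arm, 207 mm from the post's axis, 206 mm above the table. The arm is a straight round steel bar 12 mm thick from the post across the top of the cover to this ball; from 152 to 197 mm from the post it is bare, with free air under it, and is the handle
- mouth (a point): centre of the furnace's round mouth, in the plane of its top, 170 mm above the table. The furnace is an orange perforated cylinder 160 mm across with a pale lining; the mouth is 84 mm across and 100 mm deep
- crucible: dark open crucible, 60 mm wide and 65 mm high, standing inside the furnace on its inner floor; origin under its centre; not part of the job, leave it alone
- flux_jar: small amber jar with steel lid, 54 mm across, 70 mm high; origin under its centre; not part of the job, leave it alone
- ingot: aluminium ingot 85 x 34 x 20 mm lying flat; origin under its centre; not part of the job, leave it alone
- brush: hand brush lying on the table; origin under its middle; not part of the job, leave it alone
- sample_cup: white ceramic cup, 60 mm across, 60 mm high; origin under its centre; not part of the job, leave it alone
- can: steel can with paper label, 52 mm across, 75 mm high; origin under its centre; not part of the job, leave it alone
- goggles: clear safety goggles, 130 mm wide, 46 mm high, with side arms; origin under the lenses; not part of the job, leave it alone
Not all that is in view belongs to the job. Leave any green look-alike of the part that bears valve_lever alone.

How it is judged:
On the way, in this order (a step that is already met when the one before it is completed fails the run):
1. the valve lever points at the square block, while the cover is still off the mouth (value of joint valve_lever between 1.39 and 1.61 rad and value of joint cover above 0.4 rad), for 0.3 s.
2. the cover is over the furnace mouth (horizontal distance between cover_center and mouth below 0.012 m), for 0.3 s.
At the end, for the whole second after the job is handed in: The valve lever points at the square block (within 0.11 rad, which keeps its line on the block's width), the cover's centre is within 12 mm of the mouth's centre seen from above and the cover is down on its post, both at rest (value of joint valve_lever between 1.39 and 1.61 rad and horizontal distance between cover_center and mouth below 0.012 m and velocity of joint valve_lever between -0.05 and 0.05 rad/s and velocity of joint cover between -0.05 and 0.05 rad/s and value of joint cover_lift below 0.003 m); the robot touches nothing.
It fails at once if the cover is lifted up its post by more than 6 mm (value of joint cover_lift above 0.006 m).
It fails at once if a bystander is moved by more than 20 mm (distance of any of crucible, flux_jar, ingot, brush, sample_cup, can, goggles from where it was at the start of the episode above 0.02 m).
It also fails if it takes over 54 s, if anything falls off the work surface, if the arm or the gripper's body presses on something with over 40 N, if the wrist force passes 120 N, or if a joint passes its speed limit or range.

ROBOT

A 6-joint arm with a two-finger parallel gripper is mounted at the origin on the work surface. World frame = base frame: x ahead of the robot, y to its left, z up, the work surface at z = 0. Lengths are in m, angles in rad, forces in N, time in s.
With the tool pointing down it reaches from about 0.3 to 0.775 m from the base axis. Payload 14.6 kg.
Tool frame: the origin (TCP) lies midway between the tips of the shut fingers; the grasp point (between the pads) lies 19 mm behind it (ctrl.tcp_to_grasp is the z of the grasp point in the tool frame, in m); z points along the fingers, y is the line along which they close (so a half turn about z gives the same grasp; the last joint's range is limited). The gripper opens to 94 mm and grips with 3 to 60 N. Pads are 16 mm wide; open, the fingers measure 119 mm over their backs; the gripper's body (75 mm by 177 mm) begins 78 mm behind the grasp point.
Start: joints at [-0.067, 0.3, 1.521, -0, 1.321, -0.067], TCP at [0.55, -0, 0.205] pointing down, gripper open.
Joint ranges: [-3.03, 3.03], [-0.79, 2.21], [0.23, 2.52], [-1.04, 4.18], [0, 3.07], [-2.55, 2.55]. Speed limits (rad/s): [2.22, 2.22, 2.57, 3.14, 3.14, 3.14].

INTERFACE

Orientations are given as [roll, pitch, yaw] about the fixed x, y, z axes, in that order (R = Rz(yaw) Ry(pitch) Rx(roll)).
In Python, from station import monitor, camera, ctrl gives the robot as it stands.
- The arm moves only by the tool apply_moves, never from a script. Its argument "plan" is one flat list of numbers, 4 for each row, row after row: the shift along the tool's x, y, z in mm, then the turn about the tool's z in rad. In form: [dx, dy, dz, spin, dx, dy, dz, spin, ...]. A call has 1 to 20 rows; each row shifts and turns the commanded pose from where the row before left it, along the tool's axes as they then stand; what a row does not reach is not made up. A row lasts 1/10 s, in which the tool goes at most 50 mm and 8.59 degrees, less where a joint would pass 70% of its speed; a pose out of reach is approached as far as the arm can. A call is refused whole if a number of a shift passes 50 or a number of a turn 0.15, either way. A call with a gripper value outside its range is refused whole. "hand" is the gripper command: -1 is shut, 1 is fully open, values between are in proportion, set as the call begins (left out, the last holds). The fingers move at their own pace and stop on an object; "squeeze" is the grip in N (left out, the last holds). Time passes only in rows, so rows that do not move let the fingers close. It gives the time, the measured TCP pose, the force, the opening and the grip force at its end, in the units of the state.
- monitor.get_obs(): the state, without advancing time (a new reading comes with each control period).
- camera(name): name is "scene" or "side" or "wrist"; returns a dict with "image" (400x640x3 uint8, red, green, blue), "range_z" (400x640 float32, m along the optical axis (not along the pixel's ray), 0 where there is no reading), "mtx" (3x3 intrinsics, pixels), "rvec" (rotation vector, rad) and "tvec" (3), from world to camera coordinates, as OpenCV has them. Camera axes: x right, y down, z forward; pixel columns grow to the right and rows downward; lengths in m; the calibration is good to about 2 mm. A picture is of the moment at which its call begins.
- ctrl.hand_in(): hands the job in; it is judged then, once.
The state is a dict: "time_s": time; "qpos": joint angles; "joint_vel": joint speeds; "tau": joint torques, N m; "ee_pos": TCP position; "eef_rot": TCP orientation; "force": force on the tool from outside, world axes, zero at the start; "moment": the same for the moment, N m; "grip_width": finger opening in m; "grip_force": force on a finger pad.
Only numpy, scipy, OpenCV 4.12 (cv2) and the standard library are available. Lean on these libraries where they do the work, as an engineer would, in place of code of your own. Each camera call takes 0.05 s, during which the arm holds its last target. There are 200 camera calls.

## Working session

There is one attempt and no reset: what is moved stays moved. The work goes in short steps, Python scripts to look and compute and a tool call to move; the robot and the scene stay as the last step left them, time stands still between calls to the robot, and variables do not carry over. Pictures are saved under pics/ and viewed, at most 10 in all, crops included, and the job is handed in when it is done.

Besides the shell and the picture viewer there is one more tool, called after ">>>" as name(argument=value, ...) on one line, values as JSON. apply_moves: Moves the arm, as the interface text tells. Its arguments: {"type":"object","properties":{"plan":{"type":"array","items":{"type":"number"}},"hand":{"type":"number"},"squeeze":{"type":"number"}},"required":["plan"]}

```bash
mkdir -p pics; cat > h.py <<'E'
import numpy as np, cv2
from station import monitor, camera, ctrl
def grab(n):
    c=camera(n); R=cv2.Rodrigues(np.array(c["rvec"],float))[0]; c["R"]=R; c["t"]=np.array(c["tvec"],float).ravel(); c["K"]=np.array(c["mtx"],float); return c
def plane(c,u,v,z):
    d=c["R"].T@np.linalg.inv(c["K"])@np.array([u,v,1.]); o=-c["R"].T@c["t"]; return o+d*(z-o[2])/d[2]
def cloud(c):
    Z=c["range_z"]; v,u=np.mgrid[:Z.shape[0],:Z.shape[1]]
    P=np.stack([u,v,np.ones_like(u)],-1)@np.linalg.inv(c["K"]).T*Z[...,None]
    return (P-c["t"])@c["R"]
def proj(c,p):
    q=c["K"]@(c["R"]@np.array(p)+c["t"]); return q[:2]/q[2]
E
python3 - <<'E'
from h import *
for n in ["scene","side"]:
    c=grab(n); cv2.imwrite(f"pics/{n}0.png",c["image"][...,::-1]); np.savez(f"{n}0.npz",**{k:c[k] for k in("image","range_z","R","t","K")}); print(n,-c["R"].T@c["t"])
print(monitor.get_obs())
E
```

```text
scene [0.96532463 0.40159166 1.07967286]
side [-0.04045232 -0.58855655  0.92445279]
{'time_s': 0.1, 'qpos': array([-6.65941840e-02,  3.00397299e-01,  1.52155649e+00, -4.49807090e-06,
        1.32068559e+00, -6.66366914e-02]), 'joint_vel': array([-0.00099559, -0.00167484, -0.00192527, -0.0022989 ,  0.0007974 ,
       -0.00258086]), 'tau': array([ 1.84928511e-03, -5.32644153e+01, -3.53284299e+01,  7.10431044e-02,
        2.34944851e-02, -7.30603051e-05]), 'ee_pos': array([5.49752184e-01, 1.56108863e-05, 2.04937213e-01]), 'eef_rot': array([-3.14054797e+00, -6.53510437e-05,  1.57083992e+00]), 'force': array([ 0.76054138, -0.0323115 ,  0.38340926]), 'moment': array([-0.03179524,  0.00171632,  0.0496472 ]), 'grip_force': 0.0, 'grip_width': 0.09429045193539758}
```

View pics/scene0.png

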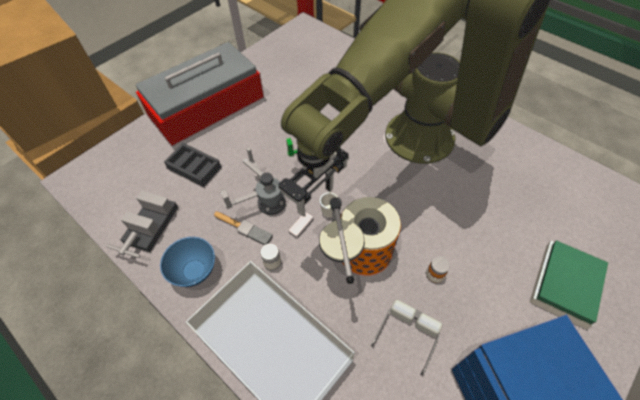

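View pics/side0.png

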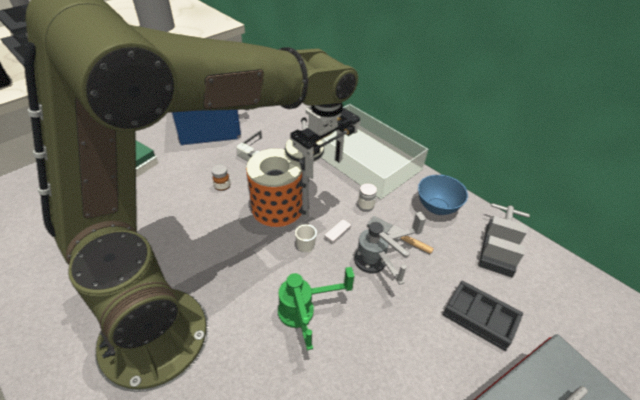

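Scene view: the grey valve is at about (268,192). The furnace is at (368,235) with the cover disc at (342,240), the post at (336,205) and the ball at (350,280). Side view: two things could be taken for the valve, the grey one at (372,245) and the green look-alike at (297,300). I choose the grey one and check it in a crop.

```bash
python3 - <<'E'
import cv2,numpy as np
a=cv2.imread("pics/scene0.png")[140:240,200:300]; b=cv2.imread("pics/side0.png")[195:295,340:440]
cv2.imwrite("pics/crop1.png",np.hstack([cv2.resize(x,(400,400),interpolation=cv2.INTER_CUBIC) for x in(a,b)]))
E
```

```text
(no output)
```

View pics/crop1.png

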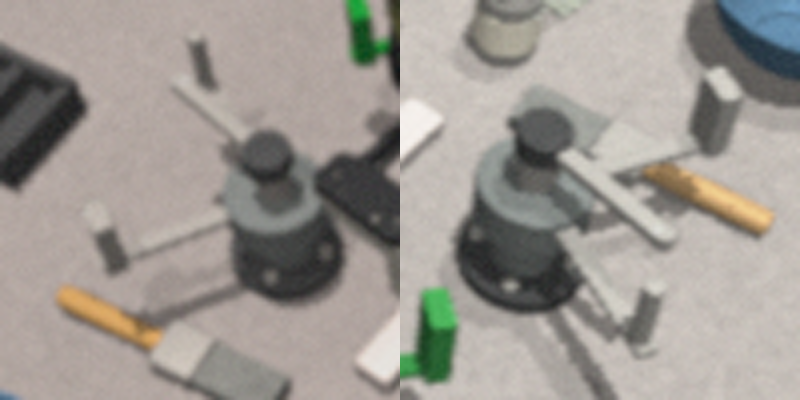

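The crop shows the grey valve with its lever near the round stud. Scene pixels: tip (244.5,161), stud top (249,149.5), block top (224,193). Side pixels: tip (407,255), stud top (404,267), block top (420.5,214.5).

```bash
python3 - <<'E'
from h import *
np.set_printoptions(precision=4,suppress=True)
S={n:dict(np.load(f"{n}0.npz")) for n in("scene","side")}
px={"tip":((244.5,161),(407,255),.135),"stud":((248.7,149.5),(403.7,267),.137),"block":((223.7,193),(420.5,214.5),.137),"knob":((267,178),(376,228),.155)}
r={}
for k,(a,b,z) in px.items():
    A,B=plane(S["scene"],*a,z),plane(S["side"],*b,z); r[k]=(A+B)/2; print(k,A,B)
    Ps=[c["K"]@np.c_[c["R"],c["t"]] for c in(S["scene"],S["side"])]
    X=cv2.triangulatePoints(Ps[0],Ps[1],np.array(a,float),np.array(b,float)).ravel(); print("   tri",X[:3]/X[3])
s,b=r["stud"][:2],r["block"][:2]; d=b-s; L=np.linalg.norm(d); n=np.array([-d[1],d[0]])/L
print("chord",L,"expect",2*.129*np.sin(.75)); 
for sg in(1,-1): print("axis",(s+b)/2+sg*n*.129*np.cos(.75))
for nme,c in S.items():
    P=cloud(c); im=c["image"].astype(int); ok=c["range_z"]>0
    # valve body top z~.09.. , cover disc
    Z=P[...,2]; m=ok&(abs(P[...,0]-.55)<.25)&(abs(P[...,1])<.5)
    lum=im.sum(-1)/3
    d=m&(Z>.190)&(Z<.203)&(lum>170)&(P[...,1]<.1)
    q=P[d]; print(nme,"disc",len(q),q.mean(0) if len(q) else 0)
    if len(q)>20: print("  circ",cv2.minEnclosingCircle(q[:,:2].astype(np.float32)), np.argwhere(d).mean(0))
    f=m&(Z>.165)&(Z<.173)&(lum>150); q=P[f]
    if len(q)>20: print("  furn",cv2.minEnclosingCircle(q[:,:2].astype(np.float32)),len(q))
c=S["scene"]; P=cloud(c)
for u,v in((350,280),(336,204),(340,230),(343,250)): print((u,v),P[v,u])
E
```

```text
tip [ 0.546 -0.294  0.135] [ 0.5383 -0.3051  0.135 ]
   tri [ 0.5432 -0.3013  0.1267]
stud [ 0.5075 -0.3165  0.137 ] [ 0.5034 -0.3227  0.137 ]
   tri [ 0.5058 -0.3206  0.1325]
block [ 0.6657 -0.2504  0.137 ] [ 0.6682 -0.2462  0.137 ]
   tri [ 0.6662 -0.2479  0.1398]
knob [ 0.5552 -0.1839  0.155 ] [ 0.5323 -0.2082  0.155 ]
   tri [ 0.5467 -0.1975  0.1346]
chord 0.17649582415590748 expect 0.1758628000860202
axis [ 0.5481 -0.1976]
axis [ 0.6243 -0.3703]
scene disc 131 [0.612  0.0861 0.1982]
  circ ((0.5852263569831848, 0.09413464367389679), 0.04954315721988678) [238.855  324.7557]
  furn ((0.4832507371902466, 0.13090765476226807), 0.07872406393289566) 882
side disc 16 [0.6171 0.0836 0.1964]
  furn ((0.4812494218349457, 0.13156238198280334), 0.07825618982315063) 869
(350, 280) [0.6597 0.2045 0.2121]
(336, 204) [0.5267 0.0496 0.2202]
(340, 230) [0.5737 0.1027 0.2105]
(343, 250) [0.6117 0.1438 0.2121]
```

```bash
python3 - <<'E'
import cv2,numpy as np
a=cv2.imread("pics/scene0.png")[185:295,305:415]; b=cv2.imread("pics/side0.png")[100:230,235:365]
cv2.imwrite("pics/crop2.png",np.hstack([cv2.resize(x,(400,400),interpolation=cv2.INTER_CUBIC) for x in(a,b)]))
E
```

```text
(no output)
```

View pics/crop2.png

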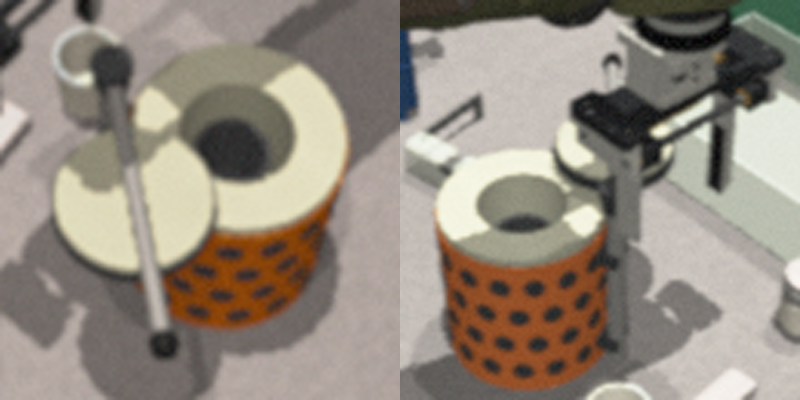

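>>> apply_moves(plan=[-10,-2,0,0,-25,-4,0,0,-25,-4,0,0,-25,-4,0,0,-25,-4,0,0,-25,-4,0,0,-25,-4,0,0,-25,-4,0,0,-25,-4,0,0,-25,-4,0,0,-25,0,0,0,-15,0,0,0,0,0,0,0,0,0,0,0], hand=-1)

```text
time_s: 1.5
ee_pos: [0.5119, -0.2746, 0.2052]
eef_rot: [-3.141, -0.0, 1.571]
force: [-0.3, 0.2, -0.3]
grip_width: 0.0004
grip_force: 0.0
```

```bash
python3 - <<'E'
from h import *
c=grab("wrist"); cv2.imwrite("pics/w1.png",c["image"][...,::-1]); 
np.savez("w1.npz",**{k:c[k] for k in("image","range_z","R","t","K")})
print(monitor.get_obs()["ee_pos"],monitor.get_obs()["grip_width"],-c["R"].T@c["t"])
for n,p in dict(axis=(.548,-.198,.135),tip=(.543,-.302,.135),stud=(.5055,-.3196,.137),block=(.667,-.248,.137)).items(): print(n,proj(c,p))
P=cloud(c);Z=P[...,2];m=(c["range_z"]>0)&(Z>.129)&(Z<.141)&(np.hypot(P[...,0]-.548,P[...,1]+.198)>.03)&(np.hypot(P[...,0]-.548,P[...,1]+.198)<.15)
n,l,s,cc=cv2.connectedComponentsWithStats(m.astype(np.uint8))
for i in range(1,n):
  if s[i,4]>30: q=P[l==i]; print(s[i],q.mean(0),q.min(0),q.max(0))
E
```

```text
[ 0.51200752 -0.27424417  0.20534437] 0.0005748166483798783 [ 0.51150977 -0.19848652  0.38466301]
axis [367.82988228 126.32571669]
tip [358.24192799 239.64734048]
stud [318.87695498 257.50876641]
block [499.07653153 184.27068441]
[ 350  160   22   83 1247] [ 0.54347013 -0.26398078  0.13504128] [ 0.53513761 -0.30463734  0.12925982] [ 0.55245964 -0.22687083  0.13724592]
[201 163  19  24 244] [ 0.4084186  -0.23868515  0.13581184] [ 0.40197802 -0.25044634  0.12914035] [ 0.41475762 -0.2299408   0.13911851]
[479 166  35  34 694] [ 0.66418739 -0.24636246  0.13618752] [ 0.65346377 -0.26236713  0.12902872] [ 0.67829126 -0.23174881  0.13896973]
```

View pics/w1.png

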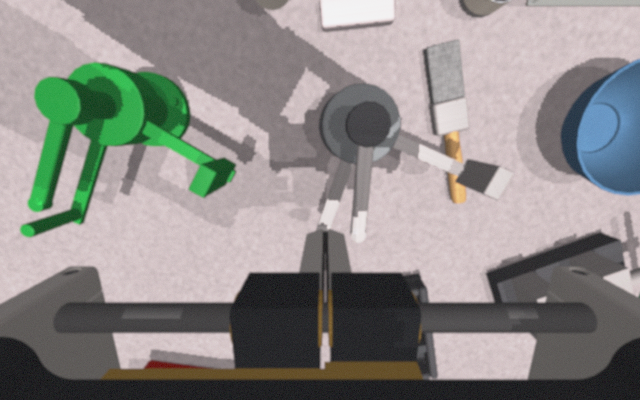

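```bash
python3 - <<'E'
from h import *
c=dict(np.load("w1.npz")); P=cloud(c);Z=P[...,2]
m=(c["range_z"]>0)&(Z>.130)&(Z<.140)&(abs(P[...,0]-.544)<.015)&(P[...,1]>-.31)&(P[...,1]<-.225)
print(cv2.fitLine(P[m][:,:2].astype(np.float32),cv2.DIST_HUBER,0,.01,.01).ravel())
m=(c["range_z"]>0)&(Z>.133)&(Z<.140)&(abs(P[...,0]-.665)<.025)&(abs(P[...,1]+.247)<.025)
print(cv2.minAreaRect(P[m][:,:2].astype(np.float32)))
m=(c["range_z"]>0)&(Z>.145)&(np.hypot(P[...,0]-.548,P[...,1]+.198)<.03)
q=P[m]; print(len(q), q[:,2].max(), cv2.minEnclosingCircle(q[:,:2].astype(np.float32)))
E
```

```text
[ 0.05243145  0.9986245   0.54358774 -0.26271185]
((0.665776789188385, -0.24710670113563538), (0.02789820358157158, 0.01664176769554615), 67.65697479248047)Traceback (most recent call last):
  File "<stdin>", line 8, in <module>
    return umr_maximum(a, axis, None, out, keepdims, initial, where)
ValueError: zero-size array to reduction operation maximum which has no identity
```

The wrist view shows the shut fingers at (325,235), left of the grey lever (tip (358,238), axis (368,125)). The block is at (485,178), and the green look-alike is well away. I go down between lever and stud, then push.

>>> apply_moves(plan=[0,0,20,0,0,0,20,0,0,0,20,0,0,0,20,0,0,0,20,0,0,0,0,0.05,0,4,0,0,0,4,0,0,0,4,0,0,0,0,0,0])

```text
time_s: 2.55
ee_pos: [0.5246, -0.2754, 0.1058]
eef_rot: [3.141, 0.0, 1.522]
force: [-0.1, -0.0, 0.1]
grip_width: 0.0006
grip_force: 0.0
```

>>> apply_moves(plan=[-1,4.6,0,-0.06,-1,4.6,0,-0.06,-1,4.6,0,-0.06,-1,4.6,0,-0.06,-1,4.6,0,-0.06,-1,4.6,0,-0.06,-1,4.6,0,-0.06,-1,4.6,0,-0.06,-1,4.6,0,-0.06,-1,4.6,0,-0.06,-1,4.6,0,-0.06,-1,4.6,0,-0.06,-1,4.6,0,-0.06,-1,4.6,0,-0.06,-1,4.6,0,-0.06,-1,4.6,0,-0.06,-1,4.6,0,-0.06,0,0,0,0,0,0,0,0])

```text
time_s: 4.45
ee_pos: [0.5988, -0.2591, 0.1055]
eef_rot: [3.141, -0.0, 2.539]
force: [-0.5, -1.3, -0.0]
grip_width: 0.0005
grip_force: 0.0
```

```bash
cat > lev.py <<'E'
from h import *
A=np.array([.547,-.198])
for n in("wrist","scene"):
    c=grab(n); cv2.imwrite(f"pics/lev_{n}.png",c["image"][...,::-1])
    P=cloud(c);Z=P[...,2]; d=P[...,:2]-A; r=np.hypot(*np.moveaxis(d,-1,0)); a=np.arctan2(d[...,1],d[...,0])
    m=(c["range_z"]>0)&(Z>.130)&(Z<.139)&(r>.035)&(r<.106)&(a>-1.9)&(a<.2)&(c["image"].min(-1)>110)
    q=P[m]; print(n,len(q)); 
    if len(q)>15:
        f=cv2.fitLine(q[:,:2].astype(np.float32),cv2.DIST_HUBER,0,.01,.01).ravel(); t=np.arctan2(f[1],f[0]); t=t-np.pi if t>1.2 else t
        e=q[:,:2].mean(0)-A; print(f,"line deg",np.degrees(t),"centroid deg",np.degrees(np.arctan2(e[1],e[0])),"target -22.4")
o=monitor.get_obs(); print(o["ee_pos"],o["eef_rot"],o["force"])
E
python3 lev.py
```

```text
wrist 1739
[ 0.78886735 -0.6145635   0.5941478  -0.23083612] line deg -37.92021 centroid deg -34.855291072635616 target -22.4
scene 1
[ 0.5986698  -0.25919931  0.10543668] [ 3.14150331e+00 -1.63382497e-04  2.53950802e+00] [ 0.03210196 -1.21212299 -0.26392399]
```

>>> apply_moves(plan=[-1,5.3,0,-0.07,-1,5.3,0,-0.07,-1,5.3,0,-0.07,0,0,0,0,0,0,0,0])

```text
time_s: 5.05
ee_pos: [0.6093, -0.247, 0.1054]
eef_rot: [3.141, -0.0, 2.748]
force: [-0.0, -0.7, -0.7]
grip_width: 0.0003
grip_force: 0.0
```

```bash
python3 lev.py; python3 - <<'E'
import cv2
a=cv2.imread("pics/lev_wrist.png")[60:300,200:520]; cv2.imwrite("pics/lw2.png",cv2.resize(a,None,fx=2.4,fy=2.4,interpolation=cv2.INTER_CUBIC))
E
```

```text
wrist 1706
[ 0.903394   -0.42881155  0.6041724  -0.22211781] line deg -25.39216 centroid deg -23.126367286017814 target -22.4
scene 0
[ 0.60920294 -0.24712396  0.1053995 ] [ 3.14146104e+00 -2.86512828e-04  2.74877535e+00] [ 0.23910773 -0.55938287  0.60100145]
```

View pics/lw2.png

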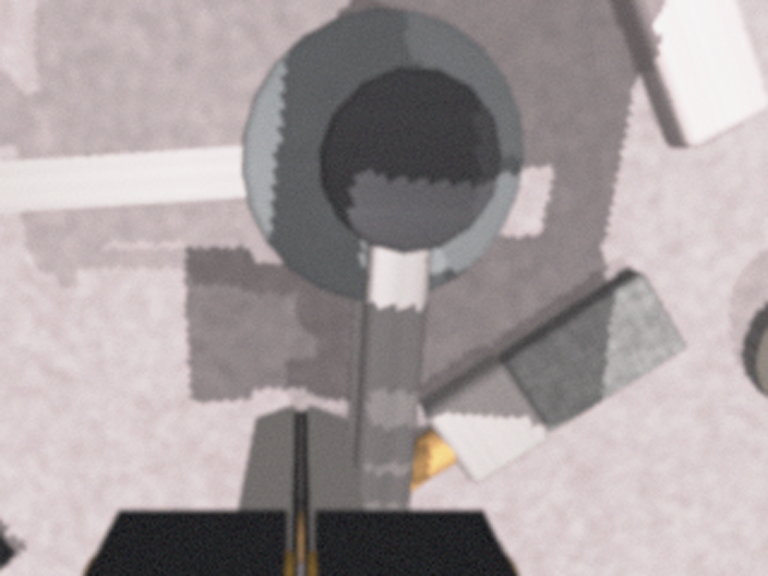

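>>> apply_moves(plan=[0,2,0,-0.025,0,0,0,0,0,0,0,0,0,0,0,0,0,0,0,0,0,-10,0,0,0,-15,0,0,0,0,-30,0,0,0,-40,0,0,0,-40,0,0,0,-40,0,0,0,-20,0,-20,0,0,0,-30,0,0,0,-30,0,0,0,0,0,0,0,0,0,0,0])

```text
time_s: 6.85
ee_pos: [0.6755, -0.2981, 0.2741]
eef_rot: [3.141, -0.002, 2.775]
force: [-0.4, -0.2, 0.5]
grip_width: 0.0002
grip_force: 0.0
```

```bash
python3 lev.py; python3 - <<'E'
from h import *
c=grab("side"); cv2.imwrite("pics/side2.png",c["image"][...,::-1])
a=c["image"][195:295,340:440,::-1]; b=cv2.imread("pics/lev_scene.png")[150:290,210:410]
cv2.imwrite("pics/l3.png",np.hstack([cv2.resize(x,None,fx=s,fy=s,interpolation=cv2.INTER_CUBIC)[:280*1] for x,s in((a,2.8),(b,2))]))
P=cloud(c);Z=P[...,2]; A=np.array([.547,-.198]);d=P[...,:2]-A; r=np.hypot(d[...,0],d[...,1]);t=np.arctan2(d[...,1],d[...,0])
m=(Z>.128)&(Z<.139)&(r>.03)&(r<.106)&(t>-1)&(t<.3); q=P[m][:,:2].astype(np.float32); print("side",len(q),cv2.fitLine(q,cv2.DIST_HUBER,0,.01,.01).ravel(), np.degrees(np.median(t[m])))
E
```

```text
wrist 819
[ 0.91084045 -0.4127586   0.61210215 -0.22497019] line deg -24.378242 centroid deg -22.502997258418002 target -22.4
scene 59
[ 0.9479097  -0.31853914  0.6207017  -0.23174758] line deg -18.5746 centroid deg -23.8916965311474 target -22.4
[ 0.67518629 -0.29754761  0.27604388] [-3.14155236e+00  4.14089960e-04  2.77532893e+00] [-0.01520835  0.7446524  -0.18052306]
side 151 [ 0.9218929  -0.3874448   0.611383   -0.22845949] -24.933507176720937
```

View pics/l3.png

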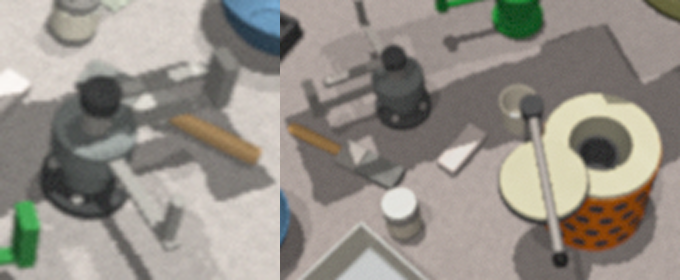

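Crops: the lever (side view, about (150,95) in the crop) points along the bracket at the square block. The cover is still open, with the collar at scene pixel (336,203.5) and the ball at (350,280).

```bash
cat > cov.py <<'E'
from h import *
def furn(c):
    P=cloud(c);Z=P[...,2];m=(c["range_z"]>0)&(Z>.165)&(Z<.174)&(np.hypot(P[...,0]-.482,P[...,1]-.131)<.1)
    q=P[m][:,:2]; return cv2.minEnclosingCircle(q.astype(np.float32)),len(q)
def arm(c,piv):
    P=cloud(c);Z=P[...,2];d=P[...,:2]-piv; r=np.hypot(d[...,0],d[...,1])
    m=(c["range_z"]>0)&(Z>.2055)&(Z<.218)&(r>.03)&(r<.215)&(d[...,1]>0)
    q=P[m][:,:2]; f=cv2.fitLine(q.astype(np.float32),cv2.DIST_HUBER,0,.01,.01).ravel(); return f,np.degrees(np.arctan2(f[1],f[0])),len(q),r[m].max()
def collar(c):
    P=cloud(c);Z=P[...,2];m=(c["range_z"]>0)&(Z>.2165)&(Z<.224)&(np.hypot(P[...,0]-.527,P[...,1]-.049)<.03)
    q=P[m][:,:2]; return cv2.minEnclosingCircle(q.astype(np.float32)) if len(q)>3 else 0, len(q)
E
python3 - <<'E'
from cov import *
for n in("scene","side"):
    c=grab(n); print(n,"furn",furn(c),"collar",collar(c)); print(arm(c,np.array([.526,.048])))
    if n=="scene": print("collar ray",plane(c,336,203.5,.22),"ball ray",plane(c,350,279.5,.206+.008))
print(monitor.get_obs()["qpos"])
E
```

```text
scene furn (((0.4898892939090729, 0.12181159853935242), 0.0879526287317276), 1378) collar (((0.5227357149124146, 0.04451839625835419), 0.017394717782735825), 104)
(array([0.64801955, 0.76162374, 0.6102443 , 0.14571914], dtype=float32), np.float32(49.60755), 355, np.float64(0.21160722530232376))
collar ray [0.52543564 0.04856484 0.22      ] ball ray [0.65939939 0.20414562 0.214     ]
side furn (((0.47052356600761414, 0.08896498382091522), 0.07084145396947861), 458) collar (((0.5211894512176514, 0.045665301382541656), 0.01819847896695137), 85)
(array([0.9103008, 0.4139475, 0.5481096, 0.0745633], dtype=float32), np.float32(24.453053), 8, np.float64(0.04073907827953238))
[-4.64096889e-01  7.44640658e-01  7.03406414e-01 -1.25624508e-05
  1.69225044e+00 -1.66893656e+00]
```

>>> apply_moves(plan=[0,0,0,0.05,0,0,0,0.15,0,0,0,0.15,0,0,0,0.15,0,0,0,0.15,0,0,0,0.15,0,0,0,0.15,0,0,0,0.15,0,0,0,0.15,0,0,0,0.15,0,0,0,0.15,0,0,0,0.15,0,0,0,0.15,0,0,0,0.15,0,0,0,0.06,0,0,0,0,0,0,0,0])

```text
time_s: 8.8
ee_pos: [0.6757, -0.2971, 0.2761]
eef_rot: [3.141, -0.0, 0.718]
force: [-0.5, 0.3, -0.6]
grip_width: 0.0006
grip_force: 0.0
```

>>> apply_moves(plan=[12,-11,0,0,24,-21,0,0,24,-21,0,0,24,-21,0,0,24,-21,0,0,24,-21,0,0,24,-21,0,0,24,-21,0,0,24,-21,0,0,24,-21,0,0,24,-21,0,0,24,-21,0,0,24,-21,0,0,24,-21,0,0,16,-18,0,0,0,0,0,0,0,0,0,0,0,0,0,0])

```text
time_s: 10.6
ee_pos: [0.7342, 0.1532, 0.2757]
eef_rot: [3.141, -0.0, 0.716]
force: [0.6, 0.5, -0.1]
grip_width: 0.0006
grip_force: 0.0
```

```bash
python3 - <<'E'
from cov import *
o=monitor.get_obs(); print(o["ee_pos"],o["eef_rot"],o["qpos"])
P=np.array([.523,.045])
c=grab("wrist"); cv2.imwrite("pics/w4.png",c["image"][...,::-1]); print(furn(c),collar(c),arm(c,P))
Q=cloud(c); Z=Q[...,2]; d=Q[...,:2]-P
m=(c["range_z"]>0)&(Z>.194)&(Z<.2)&(np.hypot(d[...,0],d[...,1])<.2)&(c["image"].min(-1)>110); print("disc",cv2.minEnclosingCircle(Q[m][:,:2].astype(np.float32)),m.sum())
E
```

```text
[0.73419868 0.15321365 0.27570114] [ 3.14141574e+00 -9.67227769e-05  7.15561363e-01] [ 1.56946253e-01  7.87029469e-01  6.35464717e-01 -9.98538751e-05
  1.71892268e+00  1.01216648e+00]
(((0.4636101722717285, 0.17731532454490662), 0.038643091917037964), 1158) (0, 0) (array([0.69015896, 0.7236578 , 0.6419386 , 0.18404093], dtype=float32), np.float32(46.3573), 776, np.float64(0.2149687756665899))
disc ((0.57135009765625, 0.14279399812221527), 0.043916378170251846) 418
```

View pics/w4.png

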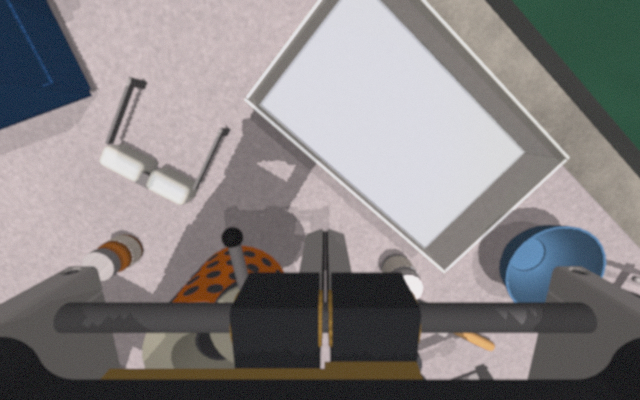

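The wrist view shows the fingers at (325,240), clear of the ball (232,237) and outside the arm. The yaw is 0.15 too far and the position about 70 mm out in x, so I correct both, then go down.

>>> apply_moves(plan=[0,0,0,-0.15,-10,-14,0,0,-10,-14,0,0,-11,-14,0,0,-10,-14,0,0,0,0,0,0,0,0,20,0,0,0,20,0,0,0,20,0,0,0,20,0,0,0,8,0,0,0,0,0,0,0,0,0])

```text
time_s: 11.95
ee_pos: [0.6656, 0.1587, 0.1885]
eef_rot: [3.141, -0.001, 0.865]
force: [0.8, -0.4, 0.6]
grip_width: 0.0003
grip_force: 0.0
```

```bash
python3 - <<'E'
from cov import *
o=monitor.get_obs(); print(o["ee_pos"],o["eef_rot"],o["force"])
P=np.array([.523,.045]); a=np.radians(49.6); d=o["ee_pos"][:2]-P
print("r",d@[np.cos(a),np.sin(a)],"off",d@[-np.sin(a),np.cos(a)])
c=grab("scene"); print(arm(c,P)); b=c["image"][180:300,290:420,::-1]; cv2.imwrite("pics/s5.png",cv2.resize(b,None,fx=4,fy=4,interpolation=cv2.INTER_CUBIC))
E
```

```text
[0.6656465  0.15868975 0.18846488] [ 3.14081825e+00 -9.01698682e-04  8.65443508e-01] [ 0.82024285 -0.43454263  0.57826732]
r 0.17903113251600108 off -0.03494618310631139
(array([0.60221285, 0.79833555, 0.64979666, 0.18996243], dtype=float32), np.float32(52.97145), 143, np.float64(0.21493855122362712))
```

View pics/s5.png

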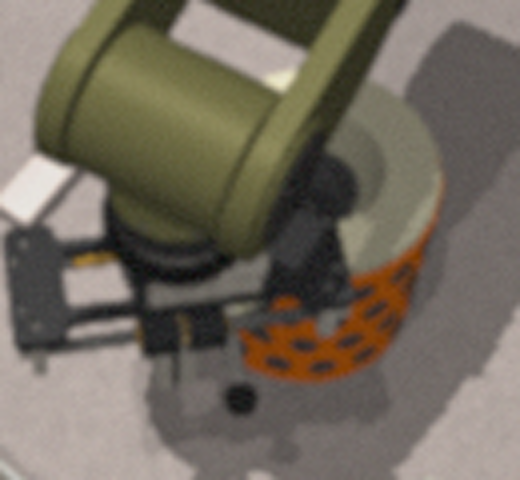

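The fingers sit beside the handle, with the ball at (240,398) in the crop. Offset from the arm line is 35 mm and r is 0.179 m. Now I push round the arc.

>>> apply_moves(plan=[0,-5,0,0,0,-5,0,0,0,-4,0,0,0.4,-4.5,0,-0.025,0.7,-9,0,-0.05,0.7,-9,0,-0.05,0.7,-9,0,-0.05,0.7,-9,0,-0.05,0.7,-9,0,-0.05,0.7,-9,0,-0.05,0.7,-9,0,-0.05,0.7,-9,0,-0.05,0.7,-9,0,-0.05,0.7,-9,0,-0.05,0.7,-9,0,-0.05,0.7,-9,0,-0.05,0,0,0,0,0,0,0,0])

```text
time_s: 13.8
ee_pos: [0.5568, 0.2209, 0.1877]
eef_rot: [3.141, -0.0, 1.49]
force: [1.2, 0.7, 0.3]
grip_width: 0.0
grip_force: 0.0
```

```bash
cat > st.py <<'E'
from cov import *
o=monitor.get_obs(); P=np.array([.523,.045]); d=o["ee_pos"][:2]-P; r=np.hypot(*d)
print(o["ee_pos"],np.degrees(o["eef_rot"][2]),o["force"],"r",r,"arm deg by finger",np.degrees(np.arctan2(d[1],d[0])+np.arcsin(.0185/r)))
for n in("scene","side"):
    c=grab(n); cv2.imwrite(f"pics/st_{n}.png",c["image"][...,::-1])
    Q=cloud(c);Z=Q[...,2];e=Q[...,:2]-P; R=np.hypot(e[...,0],e[...,1]); im=c["image"].astype(int)
    m=(c["range_z"]>0)&(Z>.192)&(Z<.2015)&(R<.165)&(im.min(-1)>60)
    q=Q[m][:,:2]
    if len(q)>5: print(n,"disc",len(q),cv2.minEnclosingCircle(q.astype(np.float32)))
    m=(c["range_z"]>0)&(Z>.203)&(Z<.218)&(R>.03)&(R<.22)&(e[...,1]>0); print("arm",m.sum(), np.degrees(np.median(np.arctan2(e[m][:,1],e[m][:,0]))) if m.sum() else "")
E
python3 st.py
```

```text
[0.55677997 0.2208637  0.18767152] 85.3830556145877 [1.15119458 0.66553783 0.33718378] r 0.17907855255700042 arm deg by finger 85.05664334449473
scene disc 724 ((0.5393217206001282, 0.11412268877029419), 0.07815662026405334)
arm 252 83.95065004500167
side disc 670 ((0.5358896255493164, 0.12026972323656082), 0.08817864954471588)
arm 249 87.19075390771526
```

>>> apply_moves(plan=[0.7,-9,0,-0.05,0.7,-9,0,-0.05,0.7,-9,0,-0.05,0.7,-9,0,-0.05,0.7,-9,0,-0.05,0.7,-9,0,-0.05,0.7,-9,0,-0.05,0.5,-7,0,-0.04,0.4,-5.5,0,-0.03,0.4,-3.6,0,-0.02,0,0,0,0,0,0,0,0])

```text
time_s: 15.1
ee_pos: [0.4782, 0.2177, 0.1874]
eef_rot: [-3.141, 0.0, 1.93]
force: [0.2, 0.2, 0.5]
grip_width: 0.0001
grip_force: 0.2
```

```bash
python3 st.py; python3 - <<'E'
import cv2,numpy as np
a=cv2.imread("pics/st_scene.png")[185:295,305:415]; b=cv2.imread("pics/st_side.png")[110:220,220:330]
cv2.imwrite("pics/s6.png",np.hstack([cv2.resize(x,(400,400),interpolation=cv2.INTER_CUBIC) for x in(a,b)]))
E
```

```text
[0.47824062 0.21767386 0.18740506] 110.57782050336195 [0.16891342 0.22589925 0.5023222 ] r 0.17838067331377924 arm deg by finger 110.48488888860001
scene disc 1009 ((0.5001072287559509, 0.10702931135892868), 0.07876459509134293)
arm 242 109.62141366384813
side disc 693 ((0.49916931986808777, 0.10920596122741699), 0.08202890306711197)
arm 296 112.48801772682748
```

View pics/s6.png

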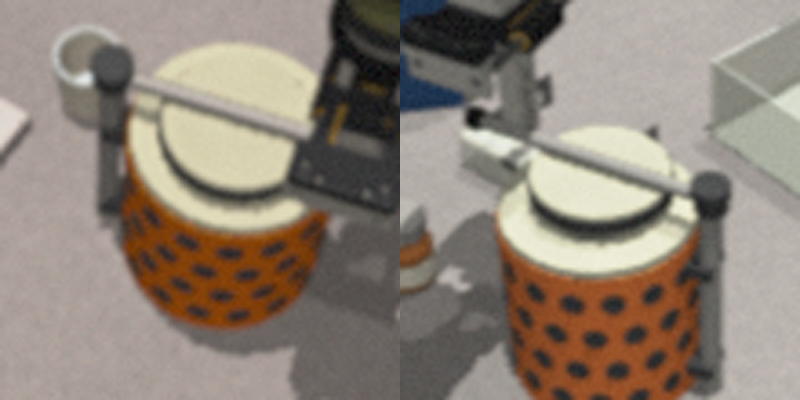

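The crop shows the cover nearly over the mouth. The disc is still a little short of centre, about 5° by the finger.

>>> apply_moves(plan=[0.4,-5,0,-0.03,0.4,-5,0,-0.03,0.4,-3.6,0,-0.02,0,0,0,0,0,0,0,0,0,0,0,0,0,0,0,0,0,0,0,0])

```text
time_s: 16.0
ee_pos: [0.4651, 0.2137, 0.1874]
eef_rot: [-3.141, -0.0, 2.011]
force: [-0.2, -0.0, -0.4]
grip_width: 0.0006
grip_force: 0.0
```

>>> apply_moves(plan=[0,6,0,0,0,12,0,0,0,20,0,0,0,0,-20,0,0,0,-40,0,10,40,-40,0,10,40,-40,0,10,40,-40,0,10,40,0,0,10,40,0,0,0,0,0,0,0,0,0,0])

```text
time_s: 17.2
ee_pos: [0.6379, 0.3424, 0.3453]
eef_rot: [-3.139, 0.0, 2.011]
force: [-0.8, -0.4, 0.3]
grip_width: 0.0005
grip_force: 0.0
```

```bash
python3 - <<'E'
from cov import *
print(monitor.get_obs()["ee_pos"])
F=np.array([.482,.131]); P=np.array([.523,.045])
for n in("scene","side"):
    c=grab(n); Q=cloud(c);Z=Q[...,2];e=Q[...,:2]-F;R=np.hypot(e[...,0],e[...,1]); lum=c["image"].min(-1); ok=c["range_z"]>0
    m=(ok&(Z>.192)&(Z<.203)&(R<.075)&(lum>60)).astype(np.uint8)
    m=cv2.morphologyEx(m,cv2.MORPH_OPEN,np.ones((3,3),np.uint8)); q=Q[m>0][:,:2].astype(np.float32); h=cv2.convexHull(q)
    print(n,"disc",len(q),cv2.minEnclosingCircle(h),cv2.fitEllipse(h))
    m=(ok&(Z>.164)&(Z<.176)&(R<.09)&(lum>60)).astype(np.uint8); m=cv2.morphologyEx(m,cv2.MORPH_OPEN,np.ones((3,3),np.uint8)); q=Q[m>0][:,:2].astype(np.float32); print("  rim",len(q),cv2.fitEllipse(cv2.convexHull(q)))
    d=Q[...,:2]-P; r=np.hypot(d[...,0],d[...,1]); m=ok&(Z>.206)&(Z<.218)&(r>.05)&(r<.2)&(d[...,1]>0); q=d[m]
    print("  arm",np.degrees(np.median(np.arctan2(q[:,1],q[:,0]))),m.sum())
    A=np.array([.547,-.198]);d=Q[...,:2]-A;r=np.hypot(d[...,0],d[...,1]);t=np.degrees(np.arctan2(d[...,1],d[...,0]))
    m=ok&(Z>.128)&(Z<.139)&(r>.03)&(r<.106)&(t>-60)&(t<20); print("  lever",np.median(t[m]),m.sum())
E
```

```text
[0.63789487 0.3423994  0.34530303]
scene disc 1071 ((0.483298122882843, 0.13018755614757538), 0.05638155713677406) ((0.48337358236312866, 0.12963716685771942), (0.11024080216884613, 0.11169731616973877), 126.1676254272461)
  rim 901 ((0.4836241900920868, 0.13013066351413727), (0.15434500575065613, 0.1572803556919098), 96.98419189453125)
  arm 114.2939565227575 227
  lever -21.751675955337195 136
side disc 656 ((0.480844110250473, 0.13086853921413422), 0.05640995502471924) ((0.4801243543624878, 0.13068649172782898), (0.1085367202758789, 0.11142448335886002), 162.97959899902344)
  rim 628 ((0.47958534955978394, 0.12970297038555145), (0.15171603858470917, 0.1538722664117813), 44.72201156616211)
  arm 117.14682832716261 169
  lever -24.758637361818028 151
```

The disc centre matches the rim centre within about 1 mm in both views. The lever reads −23.2° on average against the −22.4° target, and the arm is clear, so I hand in.

```bash
python3 -c "
from station import ctrl; print(ctrl.hand_in())"
```

```text
the job is handed in; nothing more can be done
None
```

I handed the job in at about 17 s with the valve lever about 1° from the square block and the cover within about 1 mm of the mouth's centre, by my camera measurements; the hand-in returned no verdict.

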